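# Sort left and right instrument brackets into their trays

### The job

Two mirror-image mounting brackets lie on the test bench: slide each one fully into the tray whose card pictures its own hand, the left-hand bracket to the blue card and the right-hand bracket to the yellow card. Keep the brackets flat on the bench as they go, do not lift or tip them, and leave the screw jar and the tape roll where they are.

Things in the scene. Friction and masses are not known exactly. Their poses are not given: they have to be found in the camera images.
- bracket_left: Left-hand bracket: flat grey aluminium plate 14 mm thick, about 0.3 kg, loose, any yaw. Origin: centre of its square through-window (52 x 52 mm, a shut gripper's tips fit), at the underside; z up. Plate x -74..46, y -36..36 mm; a toe (x 14..46) juts out to y = +66. Upright tab 44 mm high along the heel end (x -74..-66). Seen from above, tab end near you, the toe points left. Mirror image of the other.
- bracket_right: Right-hand bracket: flat grey aluminium plate 14 mm thick, about 0.3 kg, loose, any yaw. Origin: centre of its square through-window (52 x 52 mm, a shut gripper's tips fit), at the underside; z up. Plate x -74..46, y -36..36 mm; a toe (x 14..46) juts out to y = -66. Upright tab 44 mm high along the heel end (x -74..-66). Seen from above, tab end near you, the toe points right. Mirror image of the other.
- bracket_left_heel1 (a point): Outer corner of the left-hand bracket at its underside, at x = -74, y = 36 mm in the bracket's frame.
- bracket_left_heel2 (a point): Outer corner of the left-hand bracket at its underside, at x = -74, y = -36 mm in the bracket's frame.
- bracket_left_front (a point): Outer corner of the left-hand bracket at its underside, at x = 46, y = -36 mm in the bracket's frame.
- bracket_left_toe (a point): Outer corner of the left-hand bracket at its underside, at x = 46, y = 66 mm in the bracket's frame.
- bracket_right_heel1 (a point): Outer corner of the right-hand bracket at its underside, at x = -74, y = 36 mm in the bracket's frame.
- bracket_right_heel2 (a point): Outer corner of the right-hand bracket at its underside, at x = -74, y = -36 mm in the bracket's frame.
- bracket_right_front (a point): Outer corner of the right-hand bracket at its underside, at x = 46, y = 36 mm in the bracket's frame.
- bracket_right_toe (a point): Outer corner of the right-hand bracket at its underside, at x = 46, y = -66 mm in the bracket's frame.
- tray_1: Grey three-sided tray on the robot's left, fixed. Parts slide in from the bench through its open side, no step. Inside 210 mm (x, -105..105) by 220 mm (y, -110..110); walls 30 mm high, 8 mm thick. Origin: centre of the inner floor at bench level; z up; its -y axis points out of the open mouth, which faces the middle of the bench. Turned up to 0.2 rad.
- tray_2: Grey three-sided tray on the robot's right, fixed. Parts slide in from the bench through its open side, no step. Inside 210 mm (x, -105..105) by 220 mm (y, -110..110); walls 30 mm high, 8 mm thick. Origin: centre of the inner floor at bench level; z up; its -y axis points out of the open mouth, which faces the middle of the bench. Turned up to 0.2 rad.
- card_left: Blue round card, 196 mm across, 1 mm thick, no obstacle to sliding, in the middle of one of the trays (which one varies), with a white picture of the left-hand bracket from above (its tab a black bar): that tray is for the left-hand bracket. Origin: its centre; its yaw means nothing.
- card_right: Yellow round card, 196 mm across, 1 mm thick, no obstacle to sliding, in the middle of one of the trays (which one varies), with a white picture of the right-hand bracket from above (its tab a black bar): that tray is for the right-hand bracket. Origin: its centre; its yaw means nothing.
- screw_jar: Small closed round jar of screws, brass-coloured with a grey cap, 56 mm across, 75 mm tall, loose bystander; origin centre of the underside.
- tape_roll: Red roll of tape lying flat, 90 mm across, 20 mm high, loose bystander; origin centre of the underside.
Things that resemble listed ones, but are neither listed nor needed, are in the scene too. What is shaped like the bracket_left but brown or pink is not meant.

How it is judged:
By the outcome, as a careful person would: the job done as asked, in the order asked, and still so for the second after the job is handed in, with the robot touching nothing.
It also fails if it takes over 59 s, if anything falls off the work surface, if the arm or the gripper's body presses on something with over 40 N, if the wrist force passes 120 N, or if a joint passes its speed limit or range.

### The arm

A 6-joint arm with a two-finger parallel gripper is mounted at the origin on the work surface. World frame = base frame: x ahead of the robot, y to its left, z up, the work surface at z = 0. Lengths are in m, angles in rad, forces in N, time in s.
With the tool pointing down it reaches from about 0.3 to 0.775 m from the base axis. Payload 14.6 kg.
Tool frame: the origin (TCP) lies on the centre line of the jaws, within the pads' length; the fingertips stand 17 mm ahead of it and the grasp point (between the pads) lies 2 mm behind it; z points along the fingers, x is the direction in which the jaws open and shut, and the axes are right-handed (so a half turn about z gives the same grasp; the last joint's range is limited). The gripper opens to 94 mm and grips with 3 to 60 N. Pads are 16 mm wide; open, the fingers measure 119 mm over their backs; the gripper's body (75 mm by 177 mm) begins 78 mm behind the grasp point.
Start: joints at [1.167, 0.3, 1.521, -0, 1.321, -0.067], TCP at [0.182, 0.519, 0.222] pointing down, gripper open.
Joint ranges: [-3.03, 3.03], [-0.79, 2.21], [0.23, 2.52], [-1.04, 4.18], [0, 3.07], [-2.55, 2.55]. Speed limits (rad/s): [2.22, 2.22, 2.57, 3.14, 3.14, 3.14].

### API

Orientations are given as [roll, pitch, yaw] about the fixed x, y, z axes, in that order (R = Rz(yaw) Ry(pitch) Rx(roll)).
In Python, from station import ctrl gives the robot as it stands. The module is installed in compiled form; this text tells all that it offers.
- The arm moves only by the tool drive_tool, never from a script. Its argument "increments" is a list of rows, each a list of 3 entries, a list of its own where there are three numbers: the turn, a rotation vector about the tool's x, y, z in degrees, then the shift along the tool's x, y, z in mm, then the opening, from 0 (shut) to 1 (fully open). In form: [[[ax, ay, az], [dx, dy, dz], hand], ...]. A call has 1 to 20 rows; each row shifts and turns the commanded pose from where the row before left it, along the tool's axes as they then stand; what a row does not reach is not made up. A row lasts 1/8 s, in which the tool goes at most 62.5 mm and 10.7 degrees, less where a joint would pass 70% of its speed; a pose out of reach is approached as far as the arm can. A call with a gripper value outside its range is refused whole. The fingers move at their own pace and stop on an object; "squeeze" is the grip in N (left out, the last holds). Time passes only in rows, so rows that do not move let the fingers close. It gives the time, the measured TCP pose, the force and the opening at its end, in the units of the state.
- ctrl.get_obs(): the state, without advancing time (a new reading comes with each control period).
- ctrl.camera(name): name is "side" or "top"; returns the picture (480x640x3 uint8, red, green, blue); there is no depth.
- ctrl.calibration(name): a dict with "fx", "fy", "cx", "cy" (pixels), "rvec" (rotation vector, rad) and "tvec" (3), from world to camera coordinates, as OpenCV has them. Camera axes: x right, y down, z forward; pixel columns grow to the right and rows downward; lengths in m; the calibration is good to about 2 mm. A picture is of the moment at which its call begins. calibration takes no time and is no camera call.
- ctrl.hand_in(): hands the job in, once; it reports no verdict.
The state is a dict: "time_s": time; "qpos": joint angles; "joint_vel": joint speeds; "tau": joint torques, N m; "ee_pos": TCP position; "eef_rot": TCP orientation; "force": force on the tool from outside, world axes, zero at the start; "moment": the same for the moment, N m; "grip_width": finger opening in m.
Only numpy, scipy, OpenCV 4.12 (cv2) and the standard library are available. Lean on these libraries where they do the work, as an engineer would, in place of code of your own. Each camera call takes 0.05 s, during which the arm holds its last target.

## Working session

There is one attempt and no reset: what is moved stays moved. The work goes in short steps, Python scripts to look and compute and a tool call to move; the robot and the scene stay as the last step left them, time stands still between calls to the robot, and variables do not carry over. Pictures are saved under pics/ and viewed, and the job is handed in when it is done.

Besides the shell and the picture viewer there is one more tool, called after "Request:" by a JSON object that holds its "op" and its "data", one argument or row to a line. drive_tool: Moves the arm, as the interface text tells. Its arguments: {"type":"object","properties":{"increments":{"type":"array"},"squeeze":{"type":"number"}},"required":["increments"]}

```bash
mkdir -p pics; cat > h.py <<'E'
import numpy as np, cv2
from station import ctrl
def cal(n):
    c=ctrl.calibration(n);K=np.array([[c['fx'],0,c['cx']],[0,c['fy'],c['cy']],[0,0,1.]])
    return K,np.array(c['rvec'],float),np.array(c['tvec'],float)
def cast(n,uv,z):
    K,r,t=cal(n);R=cv2.Rodrigues(r)[0];o=-R.T@t
    uv=np.atleast_2d(uv).astype(float)
    d=(R.T@np.linalg.inv(K)@np.c_[uv,np.ones(len(uv))].T).T
    return o+d*((z-o[2])/d[:,2])[:,None]
def proj(n,P):
    K,r,t=cal(n);return cv2.projectPoints(np.atleast_2d(P).astype(float),r,t,K,None)[0][:,0]
def snap(n,f):
    im=ctrl.camera(n)[:,:,::-1].copy();cv2.imwrite('pics/'+f+'.png',im);return im
E
python3 - <<'E'
from h import *
snap('top','t0');snap('side','s0');o=ctrl.get_obs();print(o)
for n in('top','side'):
    K,r,t=cal(n);print(n,K[0,0],-cv2.Rodrigues(r)[0].T@t)
E
```

```text
{'time_s': 0.1, 'qpos': array([ 1.16739825e+00,  3.00404339e-01,  1.52149903e+00, -5.75090899e-06,
        1.32067966e+00, -6.66342389e-02]), 'joint_vel': array([ 0.00116139, -0.00221394, -0.00178841, -0.00122099, -0.00192647,
        0.00024677]), 'tau': array([ 2.08671430e-03, -5.32648766e+01, -3.53277862e+01,  7.09647755e-02,
        2.35229154e-02, -9.40340601e-05]), 'ee_pos': array([0.18168002, 0.51890894, 0.22195765]), 'eef_rot': array([-3.14153227e+00,  9.88548202e-04,  1.23403394e+00]), 'force': array([ 0.68952137, -0.8152767 , -0.35008034]), 'moment': array([-0.00514061,  0.0338902 ,  0.02449215]), 'grip_width': 0.09369121237015045}
top 541.3572215280925 [ 0.46074348 -0.10436713  1.4291057 ]
side 582.5948903521871 [ 0.08180189 -0.99580906  0.8250471 ]
```

View pics/t0.png

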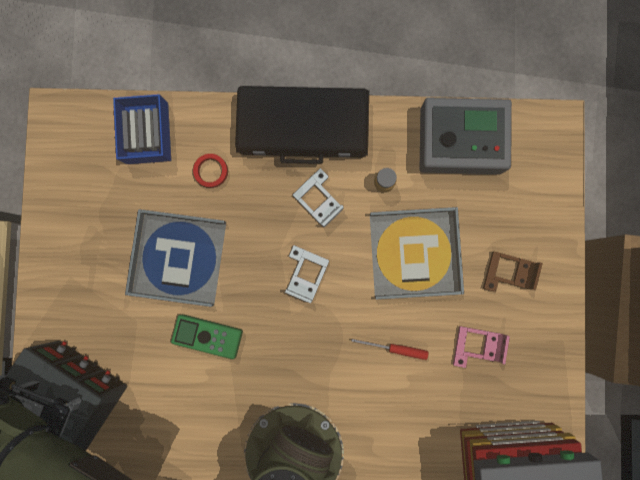

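View pics/s0.png

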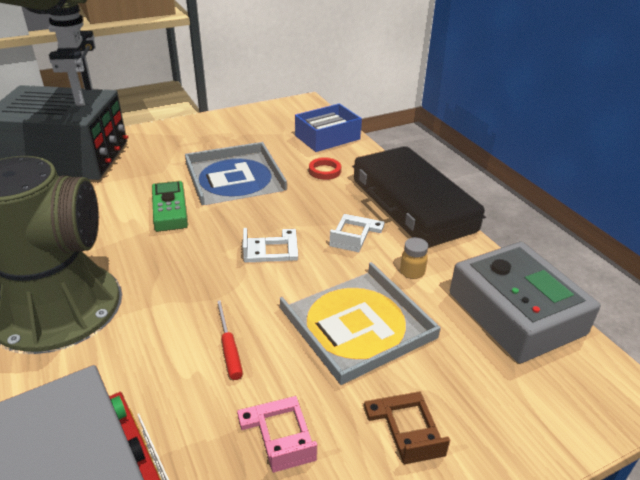

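The top view shows two grey brackets, near (317,197) and (307,273). The brown one at (513,271) and the pink one at (481,346) are decoys. The blue card is in the left tray at (180,258) and the yellow card in the right tray at (416,254). I'll enlarge a crop to tell the hands apart.

```bash
python3 - <<'E'
from h import *
im=cv2.imread('pics/t0.png')
c=cv2.resize(im[160:310,265:405],None,fx=4,fy=4,interpolation=cv2.INTER_CUBIC);cv2.imwrite('pics/c0.png',c)
s=cv2.imread('pics/s0.png')
c=cv2.resize(s[200:280,230:400],None,fx=4,fy=4,interpolation=cv2.INTER_CUBIC);cv2.imwrite('pics/c1.png',c)
c=cv2.resize(im[195:315,110:480],None,fx=2.1,fy=2.1,interpolation=cv2.INTER_CUBIC);cv2.imwrite('pics/c2.png',c)
E
```

```text
(no output)
```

View pics/c0.png

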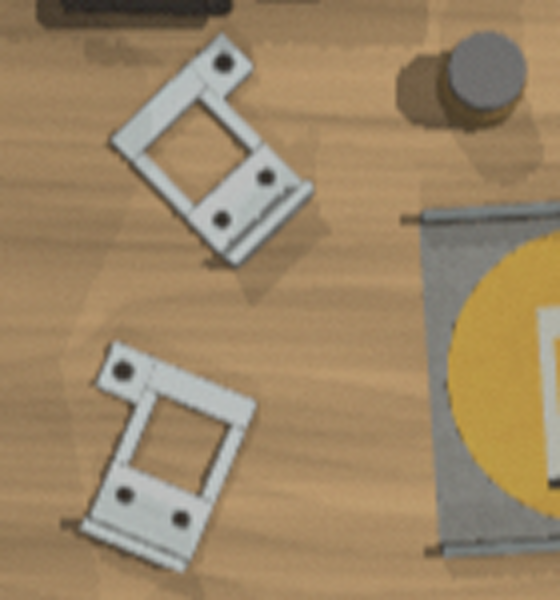

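View pics/c1.png

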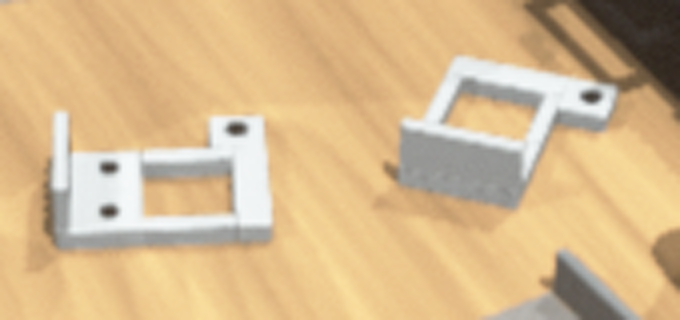

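View pics/c2.png

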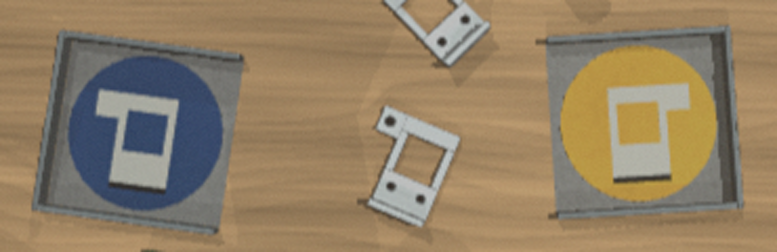

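The lower bracket (307,273) has its toe on the left when the tab end is near the viewer. It is bracket_left and goes to the blue card in the left tray. The upper bracket (317,197) has its tab at lower right and its toe on the right. It is bracket_right and goes to the yellow card. Next I'll measure their poses.

```bash
cat > m.py <<'E'
from h import *
def windows(im,box):
    x0,y0,x1,y1=box
    hsv=cv2.cvtColor(cv2.resize(im[y0:y1,x0:x1],None,fx=4,fy=4,interpolation=cv2.INTER_CUBIC),cv2.COLOR_BGR2HSV)
    m=((hsv[...,1]<50)&(hsv[...,2]>130)).astype(np.uint8)
    cs,h=cv2.findContours(m,cv2.RETR_CCOMP,cv2.CHAIN_APPROX_NONE)
    out=[]
    for c,hh in zip(cs,h[0]):
        a=cv2.contourArea(c)/16
        if a<150: continue
        r=cv2.minAreaRect(c);b=cv2.boxPoints(r)
        uv=(b+.5)/4-.5+[x0,y0]
        out.append((hh[3]>=0,a,uv))
    return out
def tray(im,box,thr=None): pass
E
python3 - <<'E'
from m import *
im=cv2.imread('pics/t0.png')
for hole,a,uv in windows(im,(270,160,360,310)):
    P=cast('top',uv,.014);print('hole' if hole else 'outer',round(a),uv.mean(0).round(1),'ctr',P.mean(0).round(4),'sides',np.linalg.norm(P-np.roll(P,1,0),axis=1).round(3),np.degrees(np.arctan2(P[1,1]-P[0,1],P[1,0]-P[0,0])).round(1))
# tray inner corners top view by hand crop (scale2.1, off 110,195), floor
hs=cv2.cvtColor(im,cv2.COLOR_BGR2HSV)
for nm,lo,hi in(('blue',(100,120,50),(125,255,255)),('yellow',(18,140,120),(32,255,255))):
    m=cv2.inRange(hs,lo,hi); m[:190]=0;m[310:]=0
    c=max(cv2.findContours(m,0,2)[0],key=cv2.contourArea);e=cv2.fitEllipse(cv2.convexHull(c));print(nm,e,cast('top',e[0],.001).round(4))
for n,b in(('L',(120,200,235,315)),('R',(360,195,475,310))):
    c=cv2.resize(im[b[1]:b[3],b[0]:b[2]],None,fx=5,fy=5,interpolation=cv2.INTER_CUBIC);cv2.imwrite(f'pics/tray{n}.png',c)
print('jar',cast('top',[386,177],.075),'tape',cast('top',[210,171],.02))
E
```

```text
outer 1423 [301.9 273.8] ctr [ 0.4643 -0.0099  0.014 ] sides [0.103 0.123 0.103 0.123] -21.5
hole 394 [309.5 270.7] ctr [ 0.4729 -0.0294  0.014 ] sides [0.054 0.053 0.054 0.053] -21.7
outer 1301 [321.5 196.9] ctr [ 0.6679 -0.0555  0.014 ] sides [0.119 0.103 0.12  0.102] -44.4
hole 386 [314.  197.3] ctr [ 0.666  -0.0359  0.014 ] sides [0.053 0.053 0.053 0.053] -44.1
blue ((198.80844116210938, 265.5083923339844), (27.93716812133789, 49.218204498291016), 17.176544189453125) [[0.4788 0.2643 0.001 ]]
yellow ((413.45989990234375, 253.274169921875), (72.76820373535156, 73.58993530273438), 111.25786590576172) [[ 0.5259 -0.3015  0.001 ]]
jar [[ 0.71326399 -0.21887361  0.075     ]] tape [[0.72824992 0.24027323 0.02      ]]
```

View pics/trayL.png

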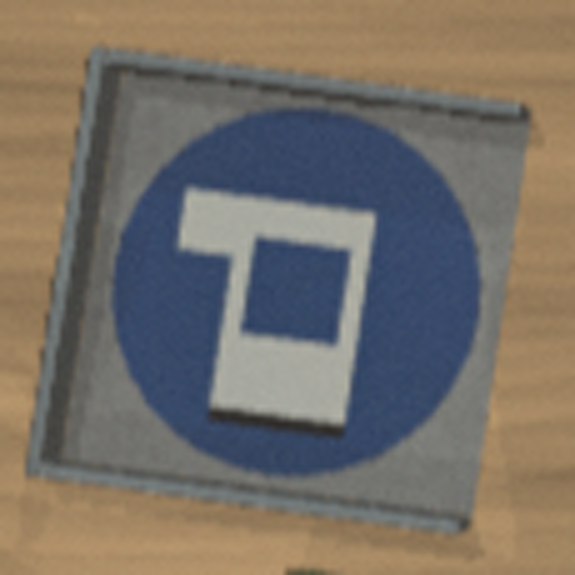

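View pics/trayR.png

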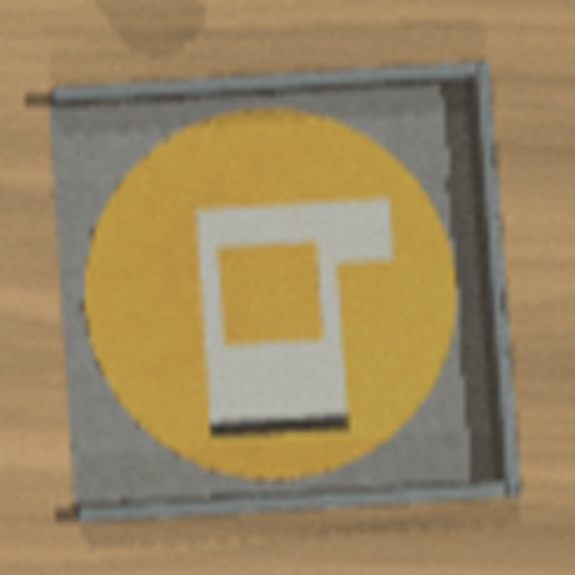

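```bash
python3 - <<'E'
from m import *
for n,off,pts in(('L',(120,200),[(97,50),(527,106),(33,472),(465,523)]),('R',(360,195),[(52,90),(484,66),(80,517),(514,490)])):
    uv=(np.array(pts)+.5)/5-.5+off
    P=cast('top',uv,.03);print(n,P[:,:2].round(4).tolist(),'lens far/near wall',np.linalg.norm(P[0]-P[1]),np.linalg.norm(P[2]-P[3]),np.linalg.norm(P[0]-P[2]),np.linalg.norm(P[1]-P[3]),'ctr',P.mean(0).round(4))
    for a,b in((0,1),(2,3)): d=P[b]-P[a];print(np.degrees(np.arctan2(d[0],-d[1])).round(1))
print('cardL',cast('top',[(296+.5)/5-.5+120,(290+.5)/5-.5+200],.001))
# tab tops check: end points at z=.044
uv=(np.array([(82,527),(185,570),(312,185),(237,264)])+.5)/4-.5+[265,160]
print(cast('top',uv,.044).round(4))
for nm,c,y in(('L',(.4729,-.0294),-21.7),('R',(.666,-.0359),45.9)):
    c=np.array(c);a=np.radians(y);u=np.array([np.cos(a),np.sin(a)]);v=np.array([-u[1],u[0]])
    print(nm,'tabends x=-74',[(c-.074*u+s*.036*v).round(4) for s in(1,-1)],'tab ctr',(c-.07*u).round(4))
E
```

```text
L [[0.6201, 0.4195], [0.5965, 0.1934], [0.4, 0.442], [0.3798, 0.217]] lens far/near wall 0.22740012925315672 0.2259260681643736 0.22130259410523473 0.21791725263361417 ctr [0.4991 0.318  0.03  ]
-6.0
-5.1
R [[0.6274, -0.1831], [0.6455, -0.4066], [0.4071, -0.2023], [0.4269, -0.4246]] lens far/near wall 0.22422154987977266 0.22312347559758225 0.22113132460302765 0.21934709249236606 ctr [ 0.5267 -0.3041  0.03  ]
4.6
5.1
cardL [[0.49836155 0.31833398 0.001     ]]
[[ 0.4182  0.0296  0.044 ]
 [ 0.3927 -0.0369  0.044 ]
 [ 0.6413 -0.1115  0.044 ]
 [ 0.5891 -0.0647  0.044 ]]
L tabends x=-74 [array([0.4175, 0.0314]), array([ 0.3908, -0.0355])] tab ctr [ 0.4079 -0.0035]
R tabends x=-74 [array([ 0.5886, -0.064 ]), array([ 0.6404, -0.1141])] tab ctr [ 0.6173 -0.0862]
```

Request:
{"op": "drive_tool", "data": {
  "increments": [
    [[0, 0, 0], [-38, 35.1, 0], 0.5],
    [[0, 0, 0], [-38, 35.1, 0], 0.5],
    [[0, 0, 0], [-38, 35.1, 0], 0.5],
    [[0, 0, 0], [-38, 35.1, 0], 0.5],
    [[0, 0, 0], [-38, 35.1, 0], 0.5],
    [[0, 0, 0], [-38, 35.1, 0], 0.5],
    [[0, 0, 0], [-38, 35.1, 0], 0.5],
    [[0, 0, 0], [-38, 35.1, 0], 0.5],
    [[0, 0, 0], [-38, 35.1, 0], 0.5],
    [[0, 0, 0], [-38, 35.1, 0], 0.5],
    [[0, 0, 0], [-38, 35.1, 0], 0.5],
    [[0, 0, 10.3], [0, 0, 10], 0.5],
    [[0, 0, 10.3], [0, 0, 10], 0.5],
    [[0, 0, 10.3], [0, 0, 10], 0.5],
    [[0, 0, 10.3], [0, 0, 10], 0.5],
    [[0, 0, 10.3], [0, 0, 10], 0.5],
    [[0, 0, 10.3], [0, 0, 10], 0.5],
    [[0, 0, 10.3], [0, 0, 10], 0.5],
    [[0, 0, 10.3], [0, 0, 10], 0.5],
    [[0, 0, 10], [0, 0, 10], 0.5]
  ],
  "squeeze": 20
}}

```text
time_s: 2.6
ee_pos: [0.4079, -0.003, 0.132]
eef_rot: [3.141, 0.0, -0.385]
force: [1.4, 0.0, -0.1]
grip_width: 0.0471
```

Request:
{"op": "drive_tool", "data": {
  "increments": [
    [[0, 0, 0], [0, 0, 20], 0.5],
    [[0, 0, 0], [0, 0, 20], 0.5],
    [[0, 0, 0], [0, 0, 15], 0.5],
    [[0, 0, 0], [0, 0, 0], 0.5],
    [[0, 0, 0], [0, 0, 0], 0.5]
  ]
}}

```text
time_s: 3.22
ee_pos: [0.4082, -0.003, 0.0779]
eef_rot: [-3.141, -0.0, -0.379]
force: [-0.2, -0.7, 1.0]
grip_width: 0.0469
```

```bash
python3 - <<'E'
from h import *
o=ctrl.get_obs();print(o['ee_pos'],o['eef_rot'],o['grip_width'])
s=snap('side','s1');t=snap('top','t1')
cv2.imwrite('pics/c3.png',cv2.resize(s[150:290,190:350],None,fx=4,fy=4,interpolation=cv2.INTER_CUBIC))
E
```

```text
[ 0.40824239 -0.00304769  0.07793012] [-3.14148023e+00 -4.28114755e-04 -3.78710855e-01] 0.04692757312674815
```

View pics/c3.png

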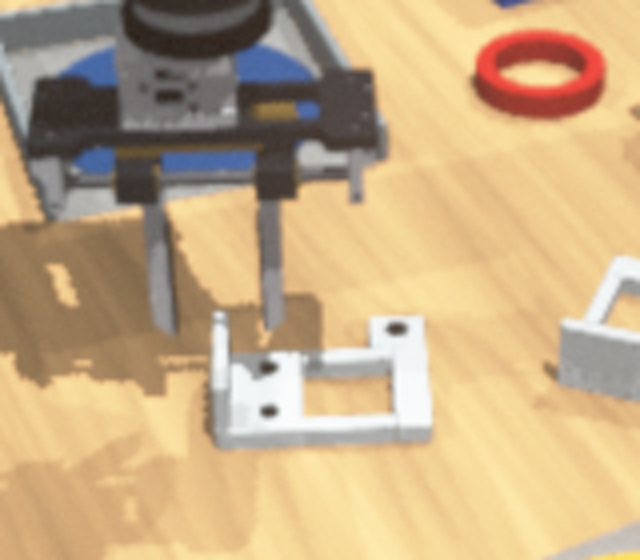

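The fingers straddle the tab, so the alignment is right. I'll lower 41 mm, which puts the tips at 20 mm, clear of the 14 mm plate, then close.

Request:
{"op": "drive_tool", "data": {
  "increments": [
    [[0, 0, 0], [0, 0, 15], 0.5],
    [[0, 0, 0], [0, 0, 15], 0.5],
    [[0, 0, 0], [0, 0, 11], 0.5],
    [[0, 0, 0], [0, 0, 0], 0.5],
    [[0, 0, 0], [0, 0, 0], 0.3],
    [[0, 0, 0], [0, 0, 0], 0.2],
    [[0, 0, 0], [0, 0, 0], 0.1],
    [[0, 0, 0], [0, 0, 0], 0],
    [[0, 0, 0], [0, 0, 0], 0],
    [[0, 0, 0], [0, 0, 0], 0]
  ]
}}

```text
time_s: 4.58
ee_pos: [0.408, -0.003, 0.0365]
eef_rot: [3.142, 0.0, -0.379]
force: [-2.1, 1.2, 4.5]
grip_width: 0.0082
```

```bash
python3 - <<'E'
from h import *
s=snap('side','s2')
cv2.imwrite('pics/c4.png',cv2.resize(s[150:290,190:350],None,fx=4,fy=4,interpolation=cv2.INTER_CUBIC))
E
```

```text
(no output)
```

View pics/c4.png

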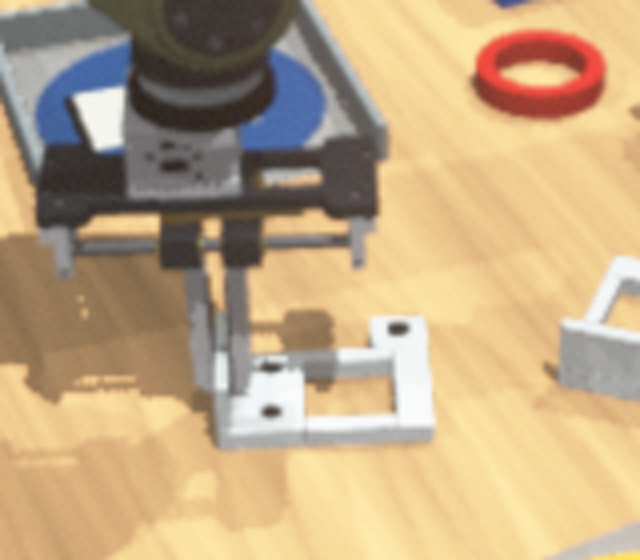

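Request:
{"op": "drive_tool", "data": {
  "increments": [
    [[0, 0, -4], [0, 0, 0], 0],
    [[0, 0, -4], [0, 0, 0], 0],
    [[0, 0, -4], [0, 0, 0], 0],
    [[0, 0, -3.7], [0, 0, 0], 0],
    [[0, 0, 0], [0, -10, 0], 0],
    [[0, 0, 0], [0, -17.5, 0], 0],
    [[0, 0, 0], [0, -17.5, 0], 0],
    [[0, 0, 0], [0, -17.5, 0], 0],
    [[0, 0, 0], [0, -17.5, 0], 0],
    [[0, 0, 0], [0, -17.5, 0], 0],
    [[0, 0, 0], [0, -17.5, 0], 0],
    [[0, 0, 0], [0, -17.5, 0], 0],
    [[0, 0, 0], [0, -17.5, 0], 0],
    [[0, 0, 0], [0, -17.5, 0], 0],
    [[0, 0, 0], [0, -10, 0], 0],
    [[0, 0, 0], [0, 0, 0], 0]
  ]
}}

```text
time_s: 6.62
ee_pos: [0.4268, 0.1747, 0.0365]
eef_rot: [-3.141, -0.001, -0.104]
force: [-0.1, 4.1, 4.0]
grip_width: 0.0079
```

```bash
python3 - <<'E'
from h import *
s=snap('side','s3')
cv2.imwrite('pics/c5.png',cv2.resize(s[110:260,150:330],None,fx=4,fy=4,interpolation=cv2.INTER_CUBIC))
E
```

```text
(no output)
```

View pics/c5.png

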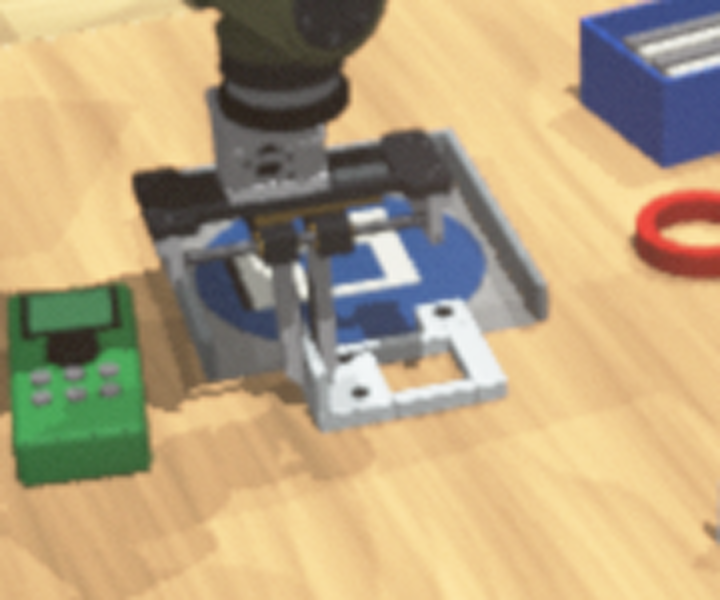

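The bracket is flat and entering the tray. 135 mm remain, then I release gently and rise.

Request:
{"op": "drive_tool", "data": {
  "increments": [
    [[0, 0, 0], [0, -12, 0], 0],
    [[0, 0, 0], [0, -17.5, 0], 0],
    [[0, 0, 0], [0, -17.5, 0], 0],
    [[0, 0, 0], [0, -17.5, 0], 0],
    [[0, 0, 0], [0, -17.5, 0], 0],
    [[0, 0, 0], [0, -17.5, 0], 0],
    [[0, 0, 0], [0, -17.5, 0], 0],
    [[0, 0, 0], [0, -12, 0], 0],
    [[0, 0, 0], [0, -6, 0], 0],
    [[0, 0, 0], [0, 0, 0], 0],
    [[0, 0, 0], [0, 0, 0], 0.15],
    [[0, 0, 0], [0, 0, 0], 0.25],
    [[0, 0, 0], [0, 0, 0], 0.25],
    [[0, 0, 0], [0, 0, 0], 0.25],
    [[0, 0, 0], [0, 0, -15], 0.25],
    [[0, 0, 0], [0, 0, -30], 0.25],
    [[0, 0, 0], [0, 0, -40], 0.4],
    [[0, 0, 0], [0, 0, -20], 0.5],
    [[0, 0, 0], [0, 0, 0], 0.5]
  ]
}}

```text
time_s: 9.05
ee_pos: [0.4413, 0.3081, 0.1436]
eef_rot: [-3.139, -0.003, -0.105]
force: [0.6, 0.4, -0.5]
grip_width: 0.0464
```

```bash
python3 - <<'E'
from h import *
s=snap('side','s4')
cv2.imwrite('pics/c6.png',cv2.resize(s[110:260,150:330],None,fx=4,fy=4,interpolation=cv2.INTER_CUBIC))
E
```

```text
(no output)
```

View pics/c6.png

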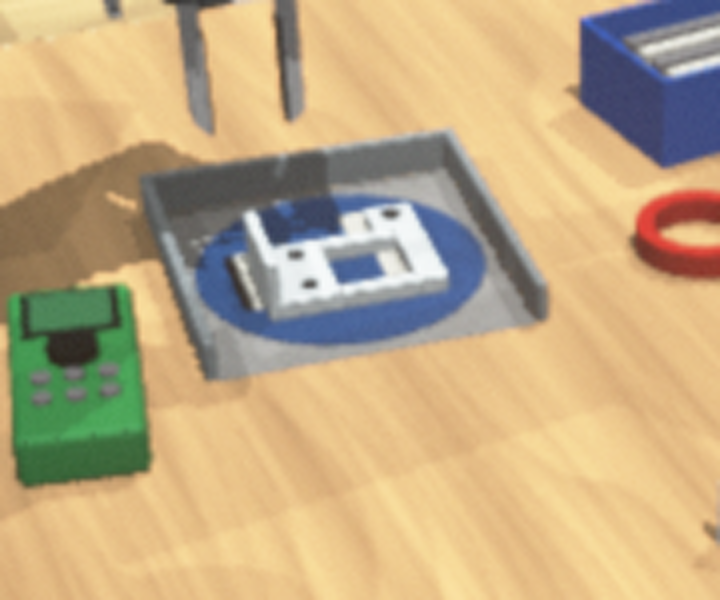

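Request:
{"op": "drive_tool", "data": {
  "increments": [
    [[0, 0, 0], [21.6, 37.3, 0], 0.5],
    [[0, 0, 0], [21.6, 37.3, 0], 0.5],
    [[0, 0, 0], [21.6, 37.3, 0], 0.5],
    [[0, 0, 0], [21.6, 37.3, 0], 0.5],
    [[0, 0, 0], [21.6, 37.3, 0], 0.5],
    [[0, 0, 0], [21.6, 37.3, 0], 0.5],
    [[0, 0, 0], [21.6, 37.3, 0], 0.5],
    [[0, 0, 0], [21.6, 37.3, 0], 0.5],
    [[0, 0, 0], [21.6, 37.3, 0], 0.5],
    [[0, 0, 0], [21.6, 37.3, 0], 0.5],
    [[0, 0, -10.4], [0, 0, 0], 0.5],
    [[0, 0, -10.4], [0, 0, 0], 0.5],
    [[0, 0, -10.4], [0, 0, 0], 0.5],
    [[0, 0, -10.4], [0, 0, 0], 0.5],
    [[0, 0, -10.3], [0, 0, 0], 0.5],
    [[0, 0, 0], [0, 0, 30], 0.5],
    [[0, 0, 0], [0, 0, 30], 0.5],
    [[0, 0, 0], [0, 0, 0], 0.5],
    [[0, 0, 0], [0, 0, 0], 0.5]
  ]
}}

```text
time_s: 11.48
ee_pos: [0.6168, -0.0858, 0.0821]
eef_rot: [3.141, -0.0, 0.801]
force: [-0.2, -0.2, -0.1]
grip_width: 0.0467
```

```bash
python3 - <<'E'
from h import *
s=snap('side','s5')
cv2.imwrite('pics/c7.png',cv2.resize(s[120:280,270:450],None,fx=4,fy=4,interpolation=cv2.INTER_CUBIC))
E
```

```text
(no output)
```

View pics/c7.png

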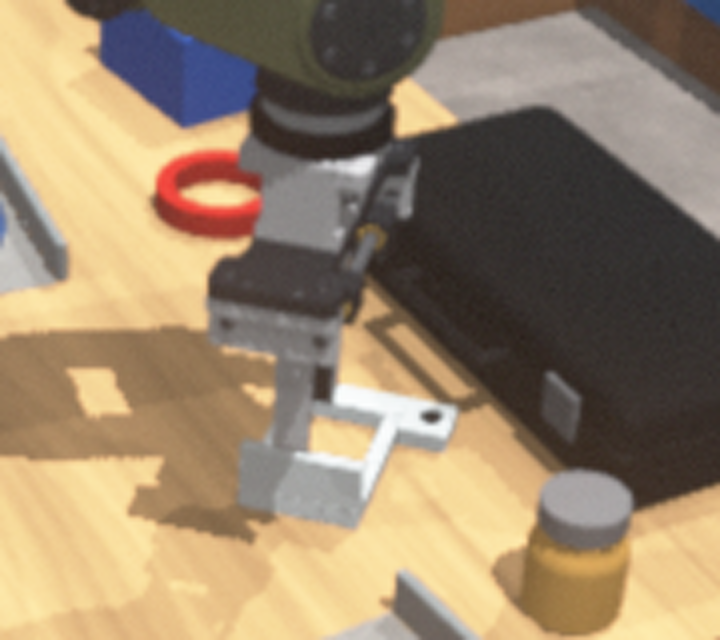

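Request:
{"op": "drive_tool", "data": {
  "increments": [
    [[0, 0, 0], [0, 0, 15], 0.5],
    [[0, 0, 0], [0, 0, 15], 0.5],
    [[0, 0, 0], [0, 0, 10], 0.5],
    [[0, 0, 0], [0, 0, 5], 0.5],
    [[0, 0, 0], [0, 0, 0], 0.3],
    [[0, 0, 0], [0, 0, 0], 0.2],
    [[0, 0, 0], [0, 0, 0], 0.1],
    [[0, 0, 0], [0, 0, 0], 0],
    [[0, 0, 0], [0, 0, 0], 0],
    [[0, 0, 0], [0, 0, 0], 0]
  ]
}}

```text
time_s: 12.78
ee_pos: [0.6167, -0.0857, 0.0367]
eef_rot: [3.141, -0.0, 0.801]
force: [1.0, 0.7, 1.8]
grip_width: 0.0078
```

```bash
python3 - <<'E'
from h import *
s=snap('side','s6')
cv2.imwrite('pics/c8.png',cv2.resize(s[120:280,270:450],None,fx=4,fy=4,interpolation=cv2.INTER_CUBIC))
E
```

```text
(no output)
```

View pics/c8.png

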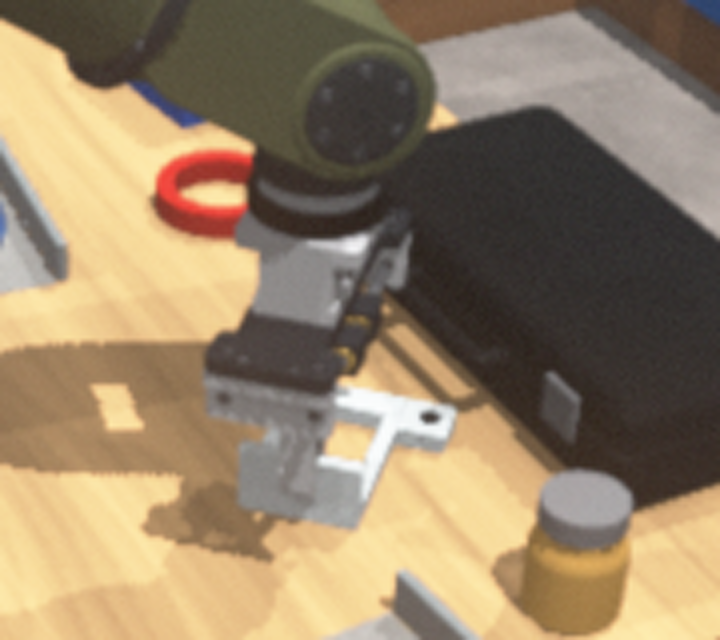

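Request:
{"op": "drive_tool", "data": {
  "increments": [
    [[0, 0, 0], [-7, -6.5, 0], 0],
    [[0, 0, 0], [-12, -11.1, 0], 0],
    [[0, 0, 0], [-12, -11.1, 0], 0],
    [[0, 0, 0], [-12, -11.1, 0], 0],
    [[0, 0, 0], [-12, -11.1, 0], 0],
    [[0, 0, 0], [-12, -11.1, 0], 0],
    [[0, 0, 0], [-12, -11.1, 0], 0],
    [[0, 0, 0], [-12, -11.1, 0], 0],
    [[0, 0, 0], [-12, -11.1, 0], 0],
    [[0, 0, 0], [-12, -11.1, 0], 0],
    [[0, 0, 0], [-5, -4.6, 0], 0],
    [[0, 0, 5.1], [0, 0, 0], 0],
    [[0, 0, 5.1], [0, 0, 0], 0],
    [[0, 0, 5.1], [0, 0, 0], 0],
    [[0, 0, 5.1], [0, 0, 0], 0],
    [[0, 0, 5.1], [0, 0, 0], 0],
    [[0, 0, 5.1], [0, 0, 0], 0],
    [[0, 0, 5.1], [0, 0, 0], 0],
    [[0, 0, 5.1], [0, 0, 0], 0],
    [[0, 0, 0], [0, 0, 0], 0]
  ]
}}

```text
time_s: 15.32
ee_pos: [0.4532, -0.0945, 0.0366]
eef_rot: [-3.141, 0.0, 0.088]
force: [0.0, 1.8, 4.6]
grip_width: 0.0081
```

```bash
python3 - <<'E'
from h import *
s=snap('side','s7')
cv2.imwrite('pics/c9.png',cv2.resize(s[180:390,220:460],None,fx=3,fy=3,interpolation=cv2.INTER_CUBIC)[:600])
E
```

```text
(no output)
```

View pics/c9.png

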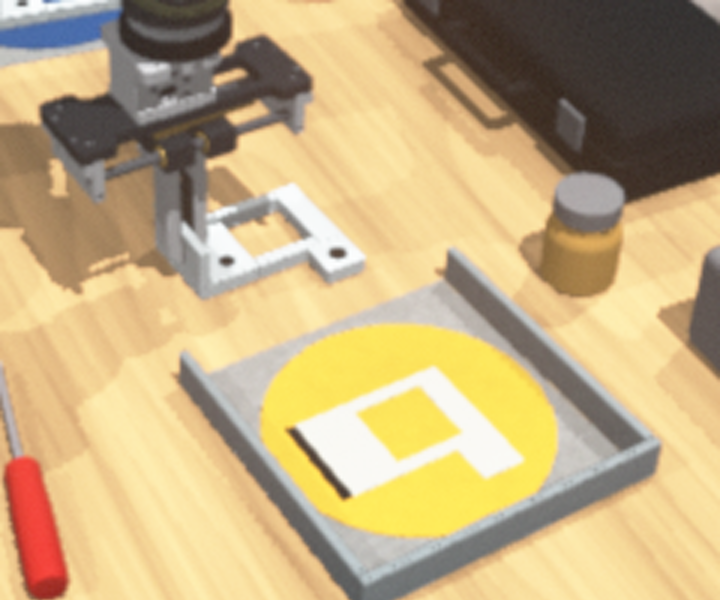

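The bracket is flat and square to the mouth. I'll slide it 200 mm in, then release and rise.

Request:
{"op": "drive_tool", "data": {
  "increments": [
    [[0, 0, 0], [0, 10, 0], 0],
    [[0, 0, 0], [0, 16.5, 0], 0],
    [[0, 0, 0], [0, 16.5, 0], 0],
    [[0, 0, 0], [0, 16.5, 0], 0],
    [[0, 0, 0], [0, 16.5, 0], 0],
    [[0, 0, 0], [0, 16.5, 0], 0],
    [[0, 0, 0], [0, 16.5, 0], 0],
    [[0, 0, 0], [0, 16.5, 0], 0],
    [[0, 0, 0], [0, 16.5, 0], 0],
    [[0, 0, 0], [0, 16.5, 0], 0],
    [[0, 0, 0], [0, 16.5, 0], 0],
    [[0, 0, 0], [0, 16.5, 0], 0],
    [[0, 0, 0], [0, 8.5, 0], 0],
    [[0, 0, 0], [0, 0, 0], 0],
    [[0, 0, 0], [0, 0, 0], 0.15],
    [[0, 0, 0], [0, 0, 0], 0.25],
    [[0, 0, 0], [0, 0, 0], 0.25],
    [[0, 0, 0], [0, 0, 0], 0.25]
  ]
}}

```text
time_s: 17.62
ee_pos: [0.471, -0.2938, 0.0364]
eef_rot: [-3.141, 0.0, 0.089]
force: [0.1, -1.1, -0.2]
grip_width: 0.0236
```

Request:
{"op": "drive_tool", "data": {
  "increments": [
    [[0, 0, 0], [0, 0, -15], 0.25],
    [[0, 0, 0], [0, 0, -30], 0.25],
    [[0, 0, 0], [0, 0, -40], 0.25],
    [[0, 0, 0], [0, -30, -40], 0.25],
    [[0, 0, 0], [0, -45, -20], 0.25],
    [[0, 0, 0], [0, -45, 0], 0.25],
    [[0, 0, 0], [0, -45, 0], 0.25],
    [[0, 0, 0], [0, -45, 0], 0.25],
    [[0, 0, 0], [0, -45, 0], 0.25],
    [[0, 0, 0], [0, -30, 0], 0.25],
    [[0, 0, 0], [0, 0, 0], 0.25],
    [[0, 0, 0], [0, 0, 0], 0.25]
  ]
}}

```text
time_s: 19.12
ee_pos: [0.4459, -0.0105, 0.182]
eef_rot: [3.141, -0.001, 0.089]
force: [-0.3, -0.3, 0.1]
grip_width: 0.0238
```

```bash
python3 - <<'E'
from m import *
s=snap('side','s8');im=snap('top','t8')
g=cv2.cvtColor(im,cv2.COLOR_BGR2HSV)
for b,ctr,th in(((130,205,230,310),(.4985,.318),-5.8),((365,200,470,305),(.5265,-.304),4.9)):
  for hole,a,uv in windows(im,b):
    P=cast('top',uv,.014)[:,:2];a_=np.radians(-th);R=np.array([[np.cos(a_),-np.sin(a_)],[np.sin(a_),np.cos(a_)]])
    print(hole,round(a),(1000*(P-ctr)@R.T).round().tolist())
E
```

```text
False 1721 [[-66.0, 61.0], [62.0, 63.0], [61.0, -54.0], [-66.0, -56.0]]
True 201 [[-12.0, 9.0], [39.0, 9.0], [38.0, -30.0], [-13.0, -29.0]]
False 323 [[-4.0, -48.0], [90.0, -48.0], [89.0, -113.0], [-5.0, -113.0]]
False 289 [[-101.0, 6.0], [-15.0, -93.0], [-64.0, -135.0], [-149.0, -36.0]]
False 1651 [[62.0, 51.0], [62.0, -61.0], [-66.0, -59.0], [-66.0, 53.0]]
True 249 [[41.0, 32.0], [42.0, -13.0], [-11.0, -13.0], [-12.0, 32.0]]
False 170 [[94.0, -26.0], [125.0, -59.0], [56.0, -123.0], [25.0, -91.0]]
False 792 [[103.0, 114.0], [104.0, 8.0], [-102.0, 8.0], [-104.0, 113.0]]
```

View pics/t8.png

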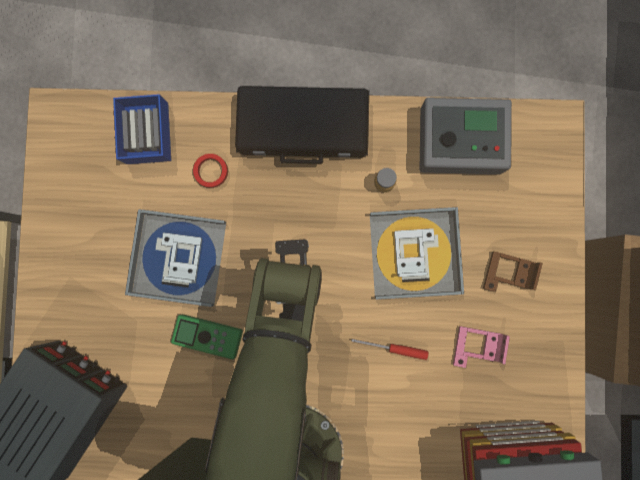

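View pics/s8.png

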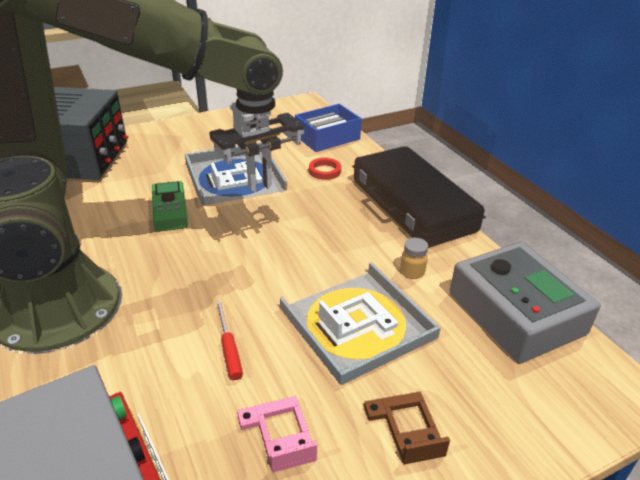

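Both brackets lie flat, inside their trays with about 40 mm to spare on every side. The jar (386,180) and tape roll (210,171) have not moved, and the gripper touches nothing.

```bash
python3 -c "
from h import *
print(ctrl.hand_in())"
```

```text
the job is handed in; nothing more can be done
None
```

Both brackets are in their trays and the job is handed in, at about 19 s on the robot's clock. I gripped each bracket by its upright tab and slid it along the bench at constant height. The left-hand one went to the blue card in the left tray, the right-hand one to the yellow card in the right tray.

- **Position:** the last top and side pictures show both brackets flat, with edges within about ±66 mm of the tray centre. The trays' half-widths are 105 mm and 110 mm. The final colour mask merged the brackets with the white card pictures, so these figures are an outer bound rather than an exact outline.
- **Bystanders:** the screw jar and tape roll look unmoved in the pictures.
- **Forces:** every reading was about 6 N or less. They were taken at the end of each move, so brief peaks during a move would not show.

No check failed or disagreed.

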